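Stand the fallen reagent bottle up in its lane

ROBOT

A 6-joint arm with a two-finger parallel gripper is mounted at the origin on a cart in front of the work surface, level with it; the furniture and walls round the work are solid. World frame = base frame: x ahead of the robot, y to its left, z up, the work surface at z = 0. Lengths are in mm, angles in rad, forces in N, time in s.
With the tool pointing down it reaches from about 350 to 975 mm from the base axis. Payload 7.1 kg.
Tool frame: the origin (TCP) lies on the centre line of the jaws, within the pads' length; the fingertips stand 8 mm ahead of it and the grasp point (between the pads) lies 11 mm behind it; z points along the fingers, x is the direction in which the jaws open and shut, and the axes are right-handed (so a half turn about z gives the same grasp; the last joint's range is limited). The gripper opens to 88 mm and grips with 3 to 60 N. Pads are 20 mm wide; open, the fingers measure 115 mm over their backs; the gripper's body (75 mm by 178 mm) begins 61 mm behind the grasp point.
Start: joints at [1.11, 0.423, 1.63, -0, 1.089, -0.019], TCP at [267.197, 564.987, 230.675] pointing down, gripper open.
Joint ranges: [-3, 3], [-0.9, 2.11], [0.09, 2.58], [-1.31, 4.45], [0.11, 2.69], [-2.54, 2.54]. Speed limits (rad/s): [2.39, 2.39, 3.01, 3.14, 3.14, 3.14].

INTERFACE

Orientations are given as a rotation vector (axis times angle).
In Python, from workcell import ctrl gives the robot as it stands.
- The arm moves only by the shell command python3 -m handwheel 'ROWS'. ROWS is JSON, a list of rows, each a list of 3 entries, a list of its own where there are three numbers: the turn, a rotation vector about the tool's x, y, z in rad, then the shift along the tool's x, y, z in mm, then the opening, from 0 (shut) to 1 (fully open). In form: [[[ax, ay, az], [tx, ty, tz], jaw], ...]. A call has exactly 10 rows; each row shifts and turns the pose as measured when the row begins, along the tool's axes as they then stand; what a row does not reach is not made up. A row lasts 1/12 s, in which the tool goes at most 41.7 mm and 7.16 degrees, less where a joint would pass 70% of its speed; a pose out of reach is approached as far as the arm can. A call with a gripper value outside its range is refused whole. The fingers move at their own pace and stop on an object; the grip force is fixed at half the most. Time passes only in rows, so rows that do not move let the fingers close, or fill a call up. It gives the time, the measured TCP pose, the force and the opening at its end, in the units of the state.
- ctrl.get_obs(): the state, without advancing time (a new reading comes with each control period).
- ctrl.get_image(name): name is "scene" or "top" or "wrist"; returns a dict with "pixels" (420x560x3 uint8, red, green, blue), "camera_matrix" (3x3 intrinsics, pixels), "dist" ([k1, k2, p1, p2, k3] as OpenCV has them; the pictures are not rectified), "rvec" (rotation vector, rad) and "tvec" (3), from world to camera coordinates, as OpenCV has them. Camera axes: x right, y down, z forward; pixel columns grow to the right and rows downward; lengths in mm; the calibration is good to about 2 mm. A picture is of the moment at which its call begins. There is no depth.
- ctrl.close_job(): hands the job in, once; it reports no verdict.
Trained networks look in a picture, given as the dict that the camera call returned (one of the last four; its "shot" number tells which), for a name from the list of things; names that differ only in an ending like _2 or _b are one class to them, and where a whole thing is asked for, a point or a joint stands for the part that bears it (a point fixed in the world has none). Each returns a list of dicts, best first, with "score" (0 to 1); they miss things now and then, are a little off and sometimes report something else, mostly with a low value. They report only what shows in the picture. A call takes as long as a camera call. They do not tell look-alikes from the thing itself.
- ctrl.look_for(picture, query): "position" ([x, y, z] in mm, in the coordinates of the camera as it stood for that picture, good to about 4 mm: the middle of the surface that is visible of it).
- ctrl.spot_point(picture, query): "position" ([x, y, z] in mm, in the coordinates of the camera as it stood for that picture, good to about 4 mm: a listed point, or the origin of a listed thing).
The state is a dict: "t": time; "qpos": joint angles; "qvel": joint speeds; "joint_torque": joint torques, N m; "ee_pos": TCP position; "orientation": TCP orientation; "ft_force": force on the tool from outside, world axes, zero at the start; "moment": the same for the moment, N m; "width": finger opening in mm.
Only numpy, scipy, OpenCV 4.12 (cv2) and the standard library are available. Lean on these libraries where they do the work, as an engineer would, in place of code of your own. Each camera call takes 0.05 s, during which the arm holds its last target.

TASK

A reagent bottle has fallen over in the narrow lane on the worktop. Stand it upright, cap up, on the floor of the lane in the gap between its neighbours, and leave the other containers standing where they are.

Things in the scene. Friction and masses are not known exactly. Their poses are not given: they have to be found in the camera images.
- fallen_mid (a point): the fallen bottle: round, white, 52 mm diameter, 110 mm tall with its narrower cap, about 0.16 kg, lying along the lane with its cap towards the lane's +y end. The point is on its axis half-way up, 55 mm from the base (30 mm above the worktop while it lies, 59 mm when it stands in the lane); z runs from base to cap.
- lane: straight shallow bottle lane screwed to the worktop: floor 4 mm thick, 64 mm wide inside (its x), 390 mm long (its y); lips 6 mm thick along both long sides, tops 7 mm above the worktop; end stops 22 mm high. Origin at the centre of its underside, on the worktop; z up, y along the lane to the robot's left.
- vial_mid (a point): strip vial standing in the lane, 37 mm diameter, 66 mm tall; the point is on its axis half-way up; z up. It and the two small bottles stand in changing order: one about 135 mm from the lane's origin towards -y, two about 135 and 175 mm towards +y; the fallen bottle lies in the gap between.
- small_bottle_1_mid (a point): small white bottle standing in the lane, 34 mm diameter, 62 mm tall; the point is on its axis half-way up; z up along its axis. Its place is any one of the three standing places.
- small_bottle_2_mid (a point): second small white bottle of the same size standing in the lane, 34 mm diameter, 62 mm tall; the point is on its axis half-way up; z up along its axis. Its place is any one of the three standing places.
Not all that is in view belongs to the job. Leave any blue, green or orange look-alike of the part that bears fallen_mid alone.

How it is judged:
By the outcome, as a careful person would: the job done as asked, in the order asked, and still so for the second after the job is handed in, with the robot touching nothing.
It also fails if it takes over 48 s, if anything falls off the work surface, if the arm or the gripper's body presses on something with over 40 N, if the wrist force passes 120 N, or if a joint passes its speed limit or range.

## Working session

There is one attempt and no reset: what is moved stays moved. The work goes in short steps, Python scripts to look and compute and a shell command to move; the robot and the scene stay as the last step left them, time stands still between calls to the robot, and variables do not carry over. Pictures are saved under pics/ and viewed, and the job is handed in when it is done.

```bash
ls; mkdir -p pics; cat > h.py <<'E'
import numpy as np, cv2
from workcell import ctrl
def snap(name,fn):
    p=ctrl.get_image(name); cv2.imwrite('pics/'+fn,cv2.cvtColor(p['pixels'],cv2.COLOR_RGB2BGR)); return p
def c2w(p,x):
    R=cv2.Rodrigues(np.array(p['rvec'],float))[0]; return R.T@(np.array(x,float)-np.array(p['tvec'],float).ravel())
def w2p(p,X):
    return cv2.projectPoints(np.array(X,float).reshape(-1,3),np.array(p['rvec'],float),np.array(p['tvec'],float),np.array(p['camera_matrix'],float),np.array(p['dist'],float))[0].reshape(-1,2)
def p2w(p,uv,z):
    K=np.array(p['camera_matrix'],float)
    n=cv2.undistortPoints(np.array(uv,float).reshape(-1,1,2),K,np.array(p['dist'],float)).reshape(-1,2)
    R=cv2.Rodrigues(np.array(p['rvec'],float))[0]; C=-R.T@np.array(p['tvec'],float).ravel()
    out=[]
    for a in n:
        d=R.T@np.array([a[0],a[1],1]); out.append(C+d*(z-C[2])/d[2])
    return np.array(out)
E
python3 - <<'E'
from h import *
np.set_printoptions(precision=1,suppress=True)
o=ctrl.get_obs(); print({k:np.round(v,3) for k,v in o.items()})
for c in ['top','scene']:
    p=snap(c,c+'0.png')
    for q in ['fallen_mid','lane','vial_mid','small_bottle_1_mid']:
        for r in ctrl.spot_point(p,q)[:5]: 
            X=c2w(p,r['position']); print(c,q,round(r['score'],2),X,w2p(p,X)[0])
E
```

```text
pics
{'t': np.float64(0.0), 'qpos': array([ 1.1,  0.4,  1.6, -0. ,  1.1, -0. ]), 'qvel': array([-0.,  0., -0.,  0., -0., -0.]), 'joint_torque': array([ -0. , -54.5, -27.4,   0.1,   0. ,  -0. ]), 'ee_pos': array([267. , 564.5, 229.9]), 'orientation': array([ 2.7,  1.7, -0. ]), 'ft_force': array([-0.3,  0.5,  0.6]), 'moment': array([ 0., -0., -0.]), 'width': np.float64(87.752)}
top fallen_mid 0.82 [ 467.3 -319.5   23.1] [431.1 214.7]
top fallen_mid 0.76 [531.3 309.4  23.8] [159.4 182.9]
top fallen_mid 0.75 [381.8 251.1  25.5] [180.6 248. ]
top fallen_mid 0.73 [548.1  15.2  30. ] [286.2 176.8]
top fallen_mid 0.37 [494.4 177.1  32.8] [214.4 198.8]
top vial_mid 0.52 [ 593.6 -113.1   37. ] [342.8 157.6]
top small_bottle_1_mid 0.61 [512.4 144.9  33. ] [228.8 191.1]
scene fallen_mid 0.94 [551.8  18.4  35.8] [308.8 212.4]
scene fallen_mid 0.87 [380.2 257.5  31.2] [182.7 206.8]
scene fallen_mid 0.78 [528.  309.6  27.7] [213.3 174.6]
scene fallen_mid 0.69 [ 468.1 -317.7   27.8] [424.3 306.8]
scene lane 0.82 [548.2  13.3   1.7] [309.  225.6]
scene lane 0.55 [550.8  16.3  35.3] [309.3 213.1]
scene vial_mid 0.98 [ 593.6 -113.7   39.7] [367.8 225.9]
scene small_bottle_1_mid 0.83 [516.8 139.1  31.6] [259.7 200.5]
```

View pics/top0.png

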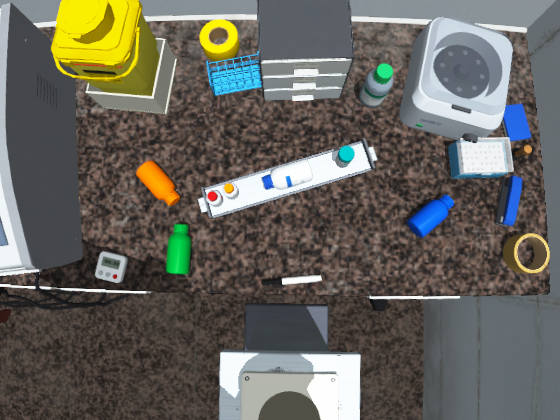

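View pics/scene0.png

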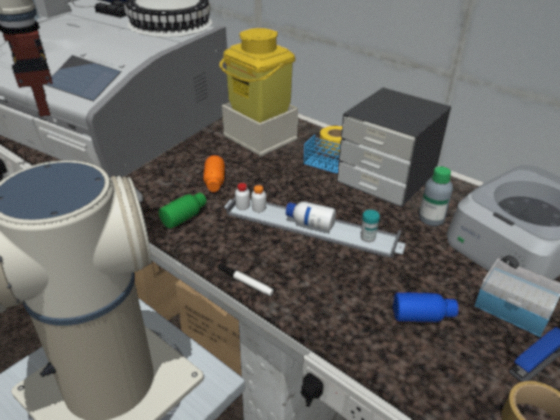

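The top view shows the lane running from (202,205) to (375,152). The red-cap and orange-cap bottles stand at its left end, the teal vial is near (345,155), and the white bottle lies at (288,177) with its blue cap to the left (+y). I'll zoom in to fit the lane.

```bash
python3 - <<'E'
from h import *
im=cv2.imread('pics/top0.png')[135:225,190:390]
cv2.imwrite('pics/top0z.png',cv2.resize(im,None,fx=4,fy=4,interpolation=cv2.INTER_CUBIC))
E
```

```text
(no output)
```

View pics/top0z.png

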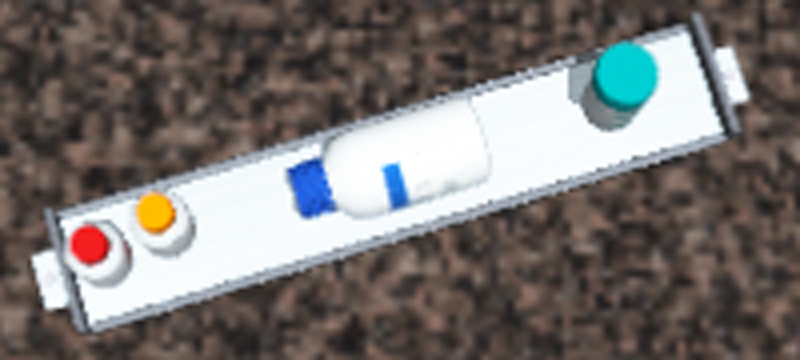

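```bash
python3 - <<'E'
from h import *
np.set_printoptions(precision=1,suppress=True)
p=snap('top','top1.png')
z=np.array([(58,212),(88,322),(690,30),(725,138)],float); uv=np.array([190,135])+(z+.5)/4-.5
W=p2w(p,uv,5); print(W)
c=W.mean(0); d=(W[0]+W[1]-W[2]-W[3])[:2]; print(c,np.linalg.norm(d)/2, np.arctan2(-d[0],d[1]), np.linalg.norm(W[0]-W[1]),np.linalg.norm(W[2]-W[3]))
yaw=np.arctan2(-d[0],d[1]); 
R=np.array([[np.cos(yaw),-np.sin(yaw)],[np.sin(yaw),np.cos(yaw)]])
for P in [(548.1,15.2),(551.8,18.4),(593.6,-113.4),(516.8,139.1),(512.4,144.9),(494.4,177.1)]: print(P,R.T@(np.array(P)-c[:2]))
b=np.array([(488,135),(293,190)],float); print([R.T@(x[:2]-c[:2]) for x in p2w(p,np.array([190,135])+(b+.5)/4-.5,30)])
E
```

```text
[[ 525.   207.6    5. ]
 [ 460.2  187.1    5. ]
 [ 641.6 -165.1    5. ]
 [ 575.8 -184.8    5. ]]
[550.7  11.2   5. ] 389.97030184791925 0.30229097433790675 67.92088905926634 68.68984167203617
(548.1, 15.2) [-1.3  4.6]
(551.8, 18.4) [3.2 6.5]
(593.6, -113.4) [   3.9 -131.7]
(516.8, 139.1) [  5.7 132.2]
(512.4, 144.9) [  3.3 139. ]
(494.4, 177.1) [ -4.3 175.1]
[array([  1.3, -56.8]), array([ 1.9, 59.1])]
```

```bash
cat >> h.py <<'E'
from scipy.spatial.transform import Rotation as Ro
C=np.array([550.7,11.2,0.]); YAW=.302
RL=Ro.from_euler('z',YAW)
DOWN=RL*Ro.from_euler('x',np.pi)   # x=lane x, z down
def tgt(lane_xyz,tilt,back=11):
    """grasp point at lane xyz, tool turned tilt deg about tool x from DOWN"""
    R=DOWN*Ro.from_rotvec([np.radians(tilt),0,0])
    g=C+RL.apply(lane_xyz)
    return g+R.apply([0,0,back]),R
def cur():
    o=ctrl.get_obs(); return np.array(o['ee_pos'],float),Ro.from_rotvec(o['orientation']),o
def plan(P,R,n,jaw=1):
    p,r,o=cur(); rv=(r.inv()*R).as_rotvec(); dp=np.array(P)-p
    print('total rot deg',np.degrees(rv).round(1),'world dp',dp.round(1),'q',np.round(o['qpos'],2),'F',np.round(o['ft_force'],1),'w',round(float(o['width']),1))
    for i in range(n):
        Ri=r*Ro.from_rotvec(rv*i/n)
        print('[[%.3f,%.3f,%.3f],[%.1f,%.1f,%.1f],%g],'%(*(rv/n),*Ri.inv().apply(dp/n),jaw))
def stat():
    p,r,o=cur(); print('t',round(float(o['t']),2),'p',p.round(1),'lane grasp',RL.inv().apply(p-r.apply([0,0,11])-C).round(1),'rel rot deg',np.degrees((DOWN.inv()*r).as_rotvec()).round(1),'q',np.round(o['qpos'],2),'F',np.round(o['ft_force'],1),'w',round(float(o['width']),1))
E
python3 - <<'E'
from h import *
P,R=tgt([0,5,220],0)
plan(P,R,20)
E
```

```text
total rot deg [-0.  -0.  47.4] world dp [ 282.  -549.   -21.7] q [ 1.11  0.42  1.63  0.    1.09 -0.02] F [-1.  -0.   0.2] w 87.7
[[-0.000,-0.000,0.041],[-18.8,24.5,1.1],1],
[[-0.000,-0.000,0.041],[-17.8,25.2,1.1],1],
[[-0.000,-0.000,0.041],[-16.7,26.0,1.1],1],
[[-0.000,-0.000,0.041],[-15.6,26.6,1.1],1],
[[-0.000,-0.000,0.041],[-14.5,27.2,1.1],1],
[[-0.000,-0.000,0.041],[-13.4,27.8,1.1],1],
[[-0.000,-0.000,0.041],[-12.2,28.3,1.1],1],
[[-0.000,-0.000,0.041],[-11.0,28.8,1.1],1],
[[-0.000,-0.000,0.041],[-9.8,29.3,1.1],1],
[[-0.000,-0.000,0.041],[-8.6,29.6,1.1],1],
[[-0.000,-0.000,0.041],[-7.4,30.0,1.1],1],
[[-0.000,-0.000,0.041],[-6.1,30.2,1.1],1],
[[-0.000,-0.000,0.041],[-4.9,30.5,1.1],1],
[[-0.000,-0.000,0.041],[-3.6,30.7,1.1],1],
[[-0.000,-0.000,0.041],[-2.3,30.8,1.1],1],
[[-0.000,-0.000,0.041],[-1.1,30.8,1.1],1],
[[-0.000,-0.000,0.041],[0.2,30.9,1.1],1],
[[-0.000,-0.000,0.041],[1.5,30.8,1.1],1],
[[-0.000,-0.000,0.041],[2.8,30.7,1.1],1],
[[-0.000,-0.000,0.041],[4.0,30.6,1.1],1],
```

```bash
python3 -m handwheel '[[[0,0,0.04],[-19,25,1],1],[[0,0,0.04],[-18,25,1],1],[[0,0,0.04],[-17,26,1],1],[[0,0,0.04],[-16,27,1],1],[[0,0,0.04],[-14,27,1],1],[[0,0,0.04],[-13,28,1],1],[[0,0,0.04],[-12,28,1],1],[[0,0,0.04],[-11,29,1],1],[[0,0,0.04],[-10,29,1],1],[[0,0,0.04],[-9,30,1],1]]'
python3 - <<'E'
from h import *
P,R=tgt([0,5,220],0)
plan(P,R,10)
E
```

```text
t: 1.38
ee_pos: [411.8, 284.8, 220.7]
orientation: [-2.936, -1.106, -0.008]
ft_force: [0.0, -0.7, -0.1]
width: 87.4
total rot deg [-0.2 -0.3 24. ] world dp [ 137.4 -268.8  -11.7] q [ 0.58  0.25  1.91  0.    0.97 -0.14] F [ 0.  -0.7 -0.1] w 87.4
[[-0.000,-0.001,0.042],[-7.4,29.3,1.1],1],
[[-0.000,-0.001,0.042],[-6.2,29.5,1.1],1],
[[-0.000,-0.001,0.042],[-4.9,29.8,1.1],1],
[[-0.000,-0.001,0.042],[-3.7,30.0,1.1],1],
[[-0.000,-0.001,0.042],[-2.4,30.1,1.1],1],
[[-0.000,-0.001,0.042],[-1.2,30.2,1.1],1],
[[-0.000,-0.001,0.042],[0.1,30.2,1.1],1],
[[-0.000,-0.001,0.042],[1.4,30.2,1.1],1],
[[-0.000,-0.001,0.042],[2.6,30.1,1.2],1],
[[-0.000,-0.001,0.042],[3.9,29.9,1.2],1],
```

```bash
python3 -m handwheel '[[[0,0,0.042],[-7,29,1],1],[[0,0,0.042],[-6,30,1],1],[[0,0,0.042],[-5,30,1],1],[[0,0,0.042],[-4,30,1],1],[[0,0,0.042],[-2,30,1],1],[[0,0,0.042],[-1,30,1],1],[[0,0,0.042],[0,30,1],1],[[0,0,0.042],[1,30,1],1],[[0,0,0.042],[3,30,1],1],[[0,0,0.042],[4,30,1],1]]'
python3 - <<'E'
from h import *
np.set_printoptions(precision=1,suppress=True)
stat()
p=snap('wrist','w1.png')
for q in ['fallen_mid','lane','vial_mid','small_bottle_1_mid']:
    for r in ctrl.spot_point(p,q)[:3]:
        X=c2w(p,r['position']); print(q,round(r['score'],2),X,RL.inv().apply(X-C),w2p(p,X)[0])
print(c2w(p,[0,0,0]),c2w(p,[0,0,100]))
E
```

```text
t: 2.22
ee_pos: [553.1, 0.4, 211.7]
orientation: [-3.105, -0.436, -0.015]
ft_force: [1.1, 1.5, 0.0]
width: 87.8
t 2.22 p [553.1   0.4 211.7] lane grasp [ -1.  -11.1 222.7] rel rot deg [0.3 0.6 1.3] q [-0.   0.3  1.8  0.   1.  -0.3] F [1.1 1.5 0. ] w 87.8
fallen_mid 0.68 [549.2  16.7  33.4] [ 0.2  5.7 33.4] [276.1 178.3]
vial_mid 0.96 [ 595.4 -117.3   37.6] [   4.4 -135.9   37.6] [282.3 290.4]
small_bottle_1_mid 0.61 [514.  138.   32.6] [  2.7 131.9  32.6] [275.5  55.7]
[528.6  79.9 366. ] [537.8  51.4 270.6]
```

View pics/w1.png

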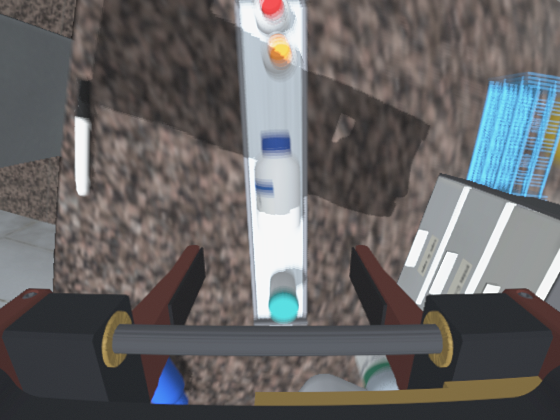

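```bash
python3 -m handwheel '[[[0.12,0,0],[0,-2,0],1],[[0.12,0,0],[0,-2,0],1],[[0.12,0,0],[0,-2,0],1],[[0.12,0,0],[0,-2,0],1],[[0.12,0,0],[0,-2,0],1],[[0.12,0,0],[0,-2,0],1],[[0.12,0,0],[0,-2,0],1],[[0.12,0,0],[0,-2,0],1],[[0.04,0,0],[0,0,0],1],[[0,0,0],[0,0,0],1]]'
python3 - <<'E'
from h import *
stat()
p=snap('scene','s2.png')
E
```

```text
t: 3.3
ee_pos: [545.8, 31.9, 224.8]
orientation: [-2.067, -0.334, 0.16]
ft_force: [0.2, 0.0, -0.4]
width: 87.9
t 3.3 p [545.8  31.9 224.8] lane grasp [  1.4  11.6 230.2] rel rot deg [60.2  1.2 -1. ] q [-0.36  0.67  1.63  0.77  1.63 -0.96] F [ 0.2  0.  -0.4] w 87.9
```

View pics/s2.png

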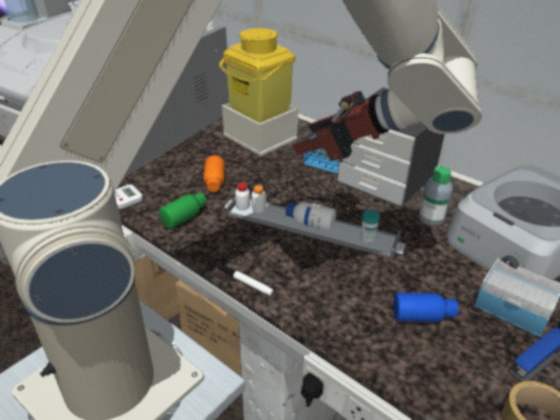

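```bash
python3 - <<'E'
from h import *
P,R=tgt([1,5,130],-30)
plan(P,R,18)
E
```

```text
total rot deg [-90.1  -1.4   0.7] world dp [   6.1  -21.1 -104.4] q [-0.36  0.67  1.63  0.76  1.63 -0.96] F [ 0.1 -0.3 -0.1] w 87.6
[[-0.087,-0.001,0.001],[-0.2,5.6,1.8],1],
[[-0.087,-0.001,0.001],[-0.2,5.5,2.3],1],
[[-0.087,-0.001,0.001],[-0.2,5.2,2.8],1],
[[-0.087,-0.001,0.001],[-0.2,5.0,3.2],1],
[[-0.087,-0.001,0.001],[-0.1,4.7,3.7],1],
[[-0.087,-0.001,0.001],[-0.1,4.3,4.0],1],
[[-0.087,-0.001,0.001],[-0.1,4.0,4.4],1],
[[-0.087,-0.001,0.001],[-0.1,3.6,4.7],1],
[[-0.087,-0.001,0.001],[-0.1,3.1,5.0],1],
[[-0.087,-0.001,0.001],[-0.1,2.7,5.3],1],
[[-0.087,-0.001,0.001],[-0.1,2.2,5.5],1],
[[-0.087,-0.001,0.001],[-0.1,1.7,5.7],1],
[[-0.087,-0.001,0.001],[-0.1,1.2,5.8],1],
[[-0.087,-0.001,0.001],[-0.1,0.7,5.9],1],
[[-0.087,-0.001,0.001],[-0.1,0.2,5.9],1],
[[-0.087,-0.001,0.001],[-0.0,-0.3,5.9],1],
[[-0.087,-0.001,0.001],[-0.0,-0.8,5.9],1],
[[-0.087,-0.001,0.001],[-0.0,-1.3,5.8],1],
```

```bash
python3 -m handwheel '[[[-0.1,0,0],[0,6,2],1],[[-0.1,0,0],[0,6,2],1],[[-0.1,0,0],[0,6,3],1],[[-0.1,0,0],[0,5,3],1],[[-0.1,0,0],[0,5,4],1],[[-0.1,0,0],[0,5,4],1],[[-0.1,0,0],[0,4,5],1],[[-0.1,0,0],[0,4,5],1],[[-0.1,0,0],[0,3,5],1],[[-0.1,0,0],[0,3,6],1]]'
python3 - <<'E'
from h import *
stat()
P,R=tgt([1,5,130],-30)
plan(P,R,7)
E
```

```text
t: 4.18
ee_pos: [557.5, 21.3, 173.5]
orientation: [3.094, 0.502, 0.087]
ft_force: [0.4, -0.8, -0.7]
width: 87.9
t 4.18 p [557.5  21.3 173.5] lane grasp [  8.9   7.8 184.5] rel rot deg [-0.8  3.1 -1.1] q [ 0.02  0.38  1.86  0.    0.85 -0.31] F [ 0.4 -0.8 -0.7] w 87.9
total rot deg [-29.2  -3.3   0.3] world dp [ -5.7 -10.3 -53. ] q [ 0.02  0.38  1.86  0.    0.85 -0.31] F [ 0.4 -0.8 -0.7] w 87.9
[[-0.073,-0.008,0.001],[-1.6,1.0,7.5],1],
[[-0.073,-0.008,0.001],[-1.6,0.5,7.6],1],
[[-0.073,-0.008,0.001],[-1.5,-0.1,7.6],1],
[[-0.073,-0.008,0.001],[-1.5,-0.6,7.6],1],
[[-0.073,-0.008,0.001],[-1.4,-1.2,7.5],1],
[[-0.073,-0.008,0.001],[-1.3,-1.7,7.5],1],
[[-0.073,-0.008,0.001],[-1.3,-2.3,7.3],1],
```

```bash
python3 -m handwheel '[[[-0.073,-0.008,0],[-2,1,8],1],[[-0.073,-0.008,0],[-2,0,8],1],[[-0.073,-0.008,0],[-1,0,8],1],[[-0.073,-0.008,0],[-1,-1,8],1],[[-0.073,-0.008,0],[-1,-1,7],1],[[-0.073,-0.008,0],[-1,-2,7],1],[[-0.073,-0.008,0],[-1,-2,7],1],[[0,0,0],[0,0,0],1],[[0,0,0],[0,0,0],1],[[0,0,0],[0,0,0],1]]'
python3 - <<'E'
from h import *
np.set_printoptions(precision=1,suppress=True)
stat()
p=snap('wrist','w3.png'); q=snap('scene','s3.png')
for r in ctrl.spot_point(p,'fallen_mid')[:3]:
        X=c2w(p,r['position']); print(round(r['score'],2),X,RL.inv().apply(X-C),w2p(p,X)[0])
L=[RL.apply(v)+C for v in [(-32,0,7),(32,0,7),(-32,50,7),(32,50,7),(0,-55,30),(0,55,30)]]
print(w2p(p,L))
E
```

```text
t: 5.02
ee_pos: [557.5, 31.1, 134.5]
orientation: [2.56, 0.43, 0.181]
ft_force: [0.0, 0.3, -0.7]
width: 87.8
t 5.02 p [557.5  31.1 134.5] lane grasp [ 11.7  22.8 143.9] rel rot deg [-31.8   3.   -1.7] q [ 0.3  0.5  1.9 -0.8  0.8  0.6] F [ 0.   0.3 -0.7] w 87.8
0.81 [550.1  16.3  33.3] [ 0.9  5.  33.3] [257.3 166.9]
0.75 [ 469.1 -321.2   30.3] [-176.8 -293.1   30.3] [145.7 310.3]
0.24 [ 596.5 -117.6   36. ] [   5.4 -136.5   36. ] [262.1 260.3]
[[220.2 151.4]
 [292.2 151.8]
 [213.9  99.4]
 [297.3 100.5]
 [256.9 211.3]
 [255.6 110. ]]
```

View pics/w3.png

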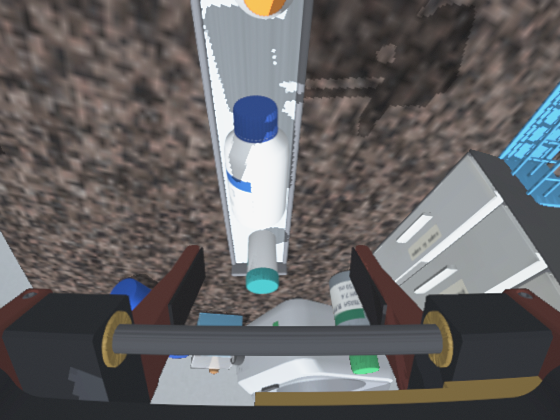

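View pics/s3.png

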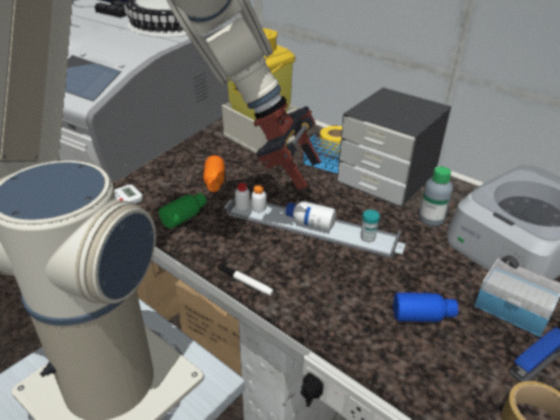

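```bash
python3 - <<'E'
from h import *
P,R=tgt([1,9,75],-31)
plan(P,R,9)
E
```

```text
total rot deg [ 0.8 -3.3  0.7] world dp [ -7.3 -15.2 -69.3] q [ 0.32  0.49  1.94 -0.79  0.83  0.58] F [0.8 0.5 0.6] w 87.5
[[0.002,-0.006,0.001],[-1.7,-2.9,7.2],1],
[[0.002,-0.006,0.001],[-1.6,-2.9,7.2],1],
[[0.002,-0.006,0.001],[-1.6,-2.9,7.2],1],
[[0.002,-0.006,0.001],[-1.5,-2.9,7.2],1],
[[0.002,-0.006,0.001],[-1.5,-2.9,7.2],1],
[[0.002,-0.006,0.001],[-1.4,-2.8,7.3],1],
[[0.002,-0.006,0.001],[-1.4,-2.8,7.3],1],
[[0.002,-0.006,0.001],[-1.4,-2.8,7.3],1],
[[0.002,-0.006,0.001],[-1.3,-2.8,7.3],1],
```

```bash
python3 -m handwheel '[[[0.002,-0.01,0],[-2,-3,8],1],[[0.002,-0.01,0],[-2,-3,8],1],[[0.002,-0.01,0],[-2,-3,8],1],[[0,-0.01,0],[-2,-3,8],1],[[0,-0.01,0],[-1,-3,8],1],[[0,-0.01,0],[-1,-3,8],1],[[0,0,0],[-1,-3,7],1],[[0,0,0],[-1,-3,7],1],[[0,0,0],[0,0,0],1],[[0,0,0],[0,0,0],1]]'
python3 - <<'E'
from h import *
stat()
P,R=tgt([1,9,33],-31)
plan(P,R,6)
E
```

```text
t: 6.0
ee_pos: [550.6, 10.5, 61.7]
orientation: [2.567, 0.395, 0.092]
ft_force: [0.2, -0.5, 0.4]
width: 87.7
t 6.0 p [550.6  10.5  61.7] lane grasp [-0.1  5.1 71.1] rel rot deg [-31.3  -0.8  -0.2] q [ 0.29  0.63  1.93 -0.84  0.78  0.65] F [ 0.2 -0.5  0.4] w 87.7
total rot deg [0.3 0.7 0.4] world dp [  0.    4.2 -38.1] q [ 0.29  0.63  1.93 -0.84  0.78  0.65] F [ 0.2 -0.5  0.4] w 87.7
[[0.001,0.002,0.001],[0.3,-3.9,5.1],1],
[[0.001,0.002,0.001],[0.3,-3.9,5.1],1],
[[0.001,0.002,0.001],[0.3,-3.9,5.1],1],
[[0.001,0.002,0.001],[0.3,-3.9,5.1],1],
[[0.001,0.002,0.001],[0.2,-3.9,5.1],1],
[[0.001,0.002,0.001],[0.2,-3.8,5.1],1],
```

```bash
python3 -m handwheel '[[[0.001,0.002,0],[0,-4,5],1],[[0.001,0.002,0],[0,-4,5],1],[[0.001,0.002,0],[0,-4,5],1],[[0.001,0.002,0],[0,-4,5],1],[[0,0.002,0],[0,-4,5],1],[[0,0,0],[0,-4,5],1],[[0,0,0],[0,0,0],1],[[0,0,0],[0,0,0],1],[[0,0,0],[0,0,0],1],[[0,0,0],[0,0,0],1]]'
python3 - <<'E'
from h import *
stat()
p=snap('wrist','w4.png'); q=snap('scene','s4.png')
im=np.hstack([cv2.imread('pics/w4.png')[:, :400],cv2.imread('pics/s4.png')[100:,160:560].copy() if 0 else cv2.resize(cv2.imread('pics/s4.png')[120:330,200:400],(400,420))])
cv2.imwrite('pics/c4.png',im)
E
```

```text
t: 6.83
ee_pos: [549.0, 16.6, 19.9]
orientation: [2.572, 0.402, 0.108]
ft_force: [0.0, -0.5, 0.1]
width: 87.8
t 6.83 p [549.   16.6  19.9] lane grasp [-0.  11.3 29.4] rel rot deg [-31.1  -0.1  -0.4] q [ 0.29  0.7   1.94 -0.9   0.72  0.75] F [ 0.  -0.5  0.1] w 87.8
```

View pics/c4.png

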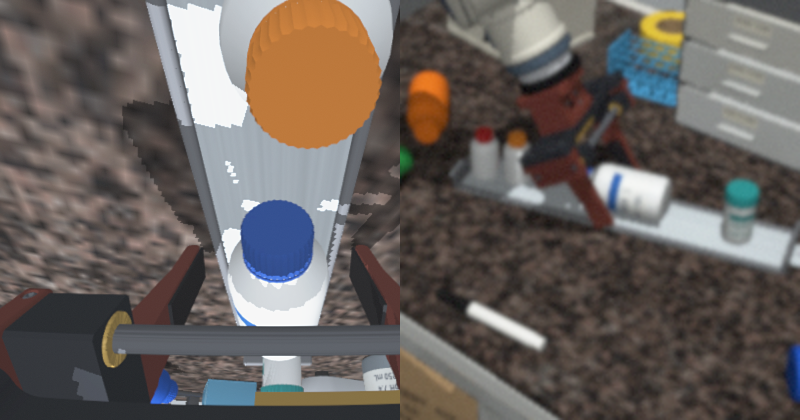

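```bash
python3 -m handwheel '[[[0,0,0],[0,2.5,-1],1],[[0,0,0],[0,2,-1],1],[[0,0,0],[0,0,0],0],[[0,0,0],[0,0,0],0],[[0,0,0],[0,0,0],0],[[0,0,0],[0,0,0],0],[[0,0,0],[0,0,0],0],[[0,0,0],[0,0,0],0],[[0,0,0],[0,0,0],0],[[0,0,0],[0,0,0],0]]'
python3 - <<'E'
from h import *
stat()
E
```

```text
t: 7.77
ee_pos: [550.8, 13.5, 25.8]
orientation: [2.573, 0.4, 0.111]
ft_force: [0.7, 0.4, 1.0]
width: 51.7
t 7.77 p [550.8  13.5  25.8] lane grasp [ 0.8  7.9 35.3] rel rot deg [-31.1   0.1  -0.4] q [ 0.29  0.69  1.94 -0.9   0.72  0.74] F [0.7 0.4 1. ] w 51.7
```

```bash
python3 -m handwheel '[[[0,0,0],[0,3,-4],0],[[0,0,0],[0,5,-8],0],[[0,0,0],[0,7,-12],0],[[0,0,0],[0,7,-12],0],[[0,0,0],[0,7,-12],0],[[0,0,0],[0,7,-12],0],[[0,0,0],[0,7,-12],0],[[0,0,0],[0,4,-7],0],[[0,0,0],[0,0,0],0],[[0,0,0],[0,0,0],0]]'
python3 - <<'E'
from h import *
stat()
snap('scene','s5.png')
P,R=tgt([0,8,120],59)
plan(P,R,18,0)
E
```

```text
t: 8.6
ee_pos: [548.6, 14.1, 124.6]
orientation: [2.576, 0.401, 0.106]
ft_force: [-0.5, -0.2, -1.7]
width: 51.8
t 8.6 p [548.6  14.1 124.6] lane grasp [ -1.2   9.1 134. ] rel rot deg [-30.9  -0.1  -0.4] q [ 0.29  0.51  1.93 -0.75  0.85  0.53] F [-0.5 -0.2 -1.7] w 51.8
total rot deg [89.9  0.3  0.3] world dp [ -3.1  13.7 -10.1] q [ 0.29  0.51  1.93 -0.75  0.85  0.53] F [-0.3  0.5 -2.6] w 51.9
[[0.087,0.000,0.000],[0.1,-1.0,0.1],0],
[[0.087,0.000,0.000],[0.1,-0.9,0.2],0],
[[0.087,0.000,0.000],[0.1,-0.9,0.2],0],
[[0.087,0.000,0.000],[0.1,-0.9,0.3],0],
[[0.087,0.000,0.000],[0.1,-0.9,0.4],0],
[[0.087,0.000,0.000],[0.1,-0.8,0.5],0],
[[0.087,0.000,0.000],[0.1,-0.8,0.5],0],
[[0.087,0.000,0.000],[0.1,-0.7,0.6],0],
[[0.087,0.000,0.000],[0.1,-0.7,0.7],0],
[[0.087,0.000,0.000],[0.1,-0.6,0.7],0],
[[0.087,0.000,0.000],[0.1,-0.6,0.8],0],
[[0.087,0.000,0.000],[0.1,-0.5,0.8],0],
[[0.087,0.000,0.000],[0.1,-0.4,0.9],0],
[[0.087,0.000,0.000],[0.1,-0.3,0.9],0],
[[0.087,0.000,0.000],[0.1,-0.3,0.9],0],
[[0.087,0.000,0.000],[0.1,-0.2,0.9],0],
[[0.087,0.000,0.000],[0.1,-0.1,1.0],0],
[[0.087,0.000,0.000],[0.1,-0.0,1.0],0],
```

View pics/s5.png

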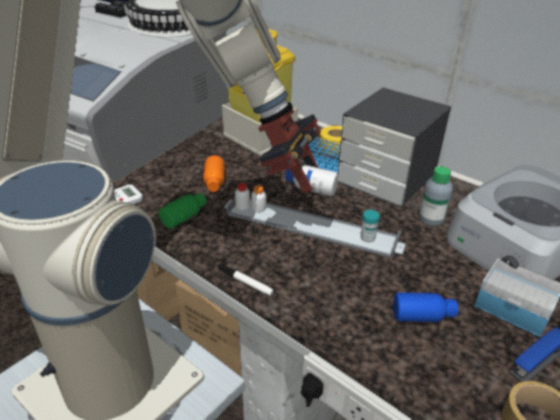

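The bottle is held and lifted, at about (312,178) in the scene view, and the neighbours are untouched. Next I'll turn it upright.

```bash
python3 -m handwheel '[[[0.06,0,0],[0,-1,0],0],[[0.087,0,0],[0,-1,0],0],[[0.087,0,0],[0,-1,0],0],[[0.087,0,0],[0,-1,0],0],[[0.087,0,0],[0,-1,0],0],[[0.087,0,0],[0,-1,0],0],[[0.087,0,0],[0,-1,0],0],[[0.087,0,0],[0,-1,0],0],[[0.087,0,0],[0,-1,0],0],[[0.087,0,0],[0,-1,0],0]]'
python3 - <<'E'
from h import *
stat()
P,R=tgt([0,8,120],59)
plan(P,R,9,0)
E
```

```text
t: 9.48
ee_pos: [541.2, 27.1, 116.1]
orientation: [-2.768, -0.442, 0.089]
ft_force: [0.4, -0.2, -3.4]
width: 51.3
t 9.48 p [541.2  27.1 116.1] lane grasp [ -4.2  14.3 126.4] rel rot deg [19.6 -0.7 -0.8] q [-0.14  0.54  1.81  0.37  0.99 -0.69] F [ 0.4 -0.2 -3.4] w 51.3
total rot deg [39.4  1.   0.4] world dp [ 4.3  0.7 -1.7] q [-0.14  0.54  1.81  0.37  0.99 -0.69] F [ 0.4 -0.2 -3.4] w 51.3
[[0.076,0.002,0.001],[0.5,0.1,0.2],0],
[[0.076,0.002,0.001],[0.5,0.1,0.1],0],
[[0.076,0.002,0.001],[0.5,0.2,0.1],0],
[[0.076,0.002,0.001],[0.5,0.2,0.1],0],
[[0.076,0.002,0.001],[0.5,0.2,0.1],0],
[[0.076,0.002,0.001],[0.5,0.2,0.1],0],
[[0.076,0.002,0.001],[0.5,0.2,0.1],0],
[[0.076,0.002,0.001],[0.5,0.2,0.1],0],
[[0.076,0.002,0.001],[0.5,0.2,0.1],0],
```

```bash
python3 -m handwheel '[[[0.078,0.002,0],[0.5,0,0],0],[[0.078,0.002,0],[0.5,0,0],0],[[0.078,0.002,0],[0.5,0,0],0],[[0.078,0.002,0],[0.5,0,0],0],[[0.078,0.002,0],[0.5,0,0],0],[[0.078,0.002,0],[0.5,0,0],0],[[0.078,0.002,0],[0.5,0,0],0],[[0.078,0.002,0],[0.5,0,0],0],[[0.06,0,0],[0.5,0,0],0],[[0,0,0],[0,0,0],0]]'
python3 - <<'E'
from h import *
stat()
q=snap('scene','s6.png'); t=snap('top','t6.png'); w=snap('wrist','w6.png')
a=cv2.resize(cv2.imread('pics/s6.png')[90:300,220:420],(400,420))
b=cv2.resize(cv2.imread('pics/w6.png'),(400,300)); b=cv2.copyMakeBorder(b,0,120,0,0,cv2.BORDER_CONSTANT)
cv2.imwrite('pics/c6.png',np.hstack([a,b]))
E
```

```text
t: 10.32
ee_pos: [542.3, 23.9, 105.5]
orientation: [-2.058, -0.309, 0.193]
ft_force: [-0.6, 0.1, -2.2]
width: 51.4
t 10.32 p [542.3  23.9 105.5] lane grasp [ -4.2   5.  110.8] rel rot deg [61.1 -0.4  0.2] q [-0.37  0.86  1.62  0.75  1.53 -1.06] F [-0.6  0.1 -2.2] w 51.4
```

View pics/c6.png

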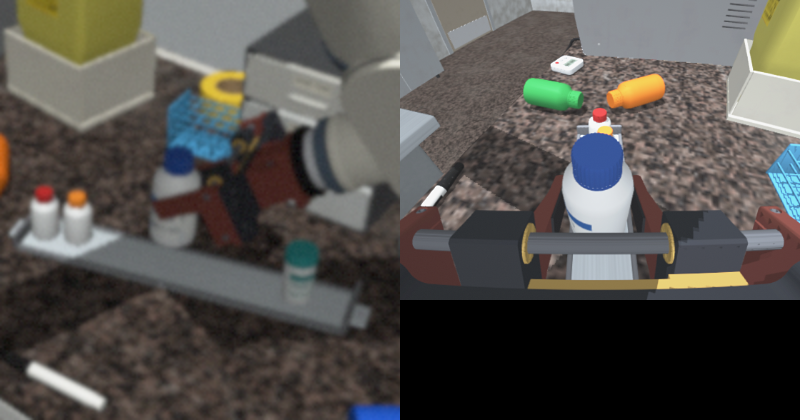

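View pics/t6.png

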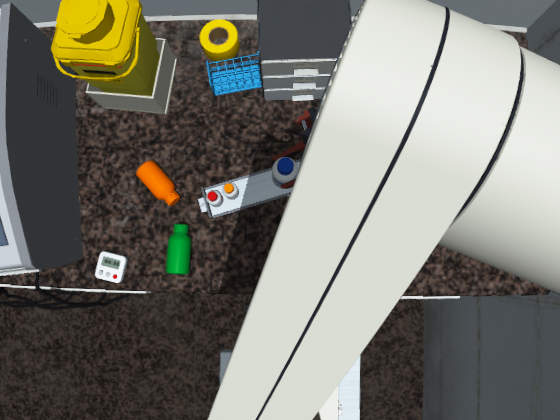

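```bash
python3 - <<'E'
from h import *
np.set_printoptions(precision=1,suppress=True)
t=ctrl.get_image('top')
print(RL.inv().apply(p2w(t,[(285.5,166)],161)-C))
for r in ctrl.spot_point(t,'fallen_mid')[:4]:
        X=c2w(t,r['position']); print(round(r['score'],2),RL.inv().apply(X-C))
P,R=tgt([0,8,74],59)
plan(P,R,9,0)
E
```

```text
[[ -7.7   9.3 161. ]]
0.93 [ -4.7  13.4 105.7]
0.87 [-89.  280.2  27.4]
0.58 [ 68.6 291.2  21.2]
total rot deg [-1.8  0.2 -0.1] world dp [  2.2   2.9 -40.4] q [-0.4  0.8  1.6  0.8  1.5 -1.1] F [-0.5  0.3 -2.6] w 51.3
[[-0.003,0.000,-0.000],[0.3,3.8,2.4],0],
[[-0.003,0.000,-0.000],[0.3,3.8,2.4],0],
[[-0.003,0.000,-0.000],[0.3,3.8,2.4],0],
[[-0.003,0.000,-0.000],[0.3,3.8,2.4],0],
[[-0.003,0.000,-0.000],[0.3,3.8,2.4],0],
[[-0.003,0.000,-0.000],[0.3,3.8,2.5],0],
[[-0.003,0.000,-0.000],[0.3,3.8,2.5],0],
[[-0.003,0.000,-0.000],[0.3,3.7,2.5],0],
[[-0.003,0.000,-0.000],[0.3,3.7,2.5],0],
```

```bash
python3 -m handwheel '[[[-0.003,0,0],[0.5,4,2.5],0],[[-0.003,0,0],[0.5,4,2.5],0],[[-0.003,0,0],[0.5,4,2.5],0],[[-0.003,0,0],[0.5,4,2.5],0],[[-0.003,0,0],[0.5,4,2.5],0],[[-0.003,0,0],[0.5,4,2.5],0],[[-0.003,0,0],[0.5,4,2.5],0],[[-0.003,0,0],[0.5,4,2.5],0],[[0,0,0],[0,0,0],0],[[0,0,0],[0,0,0],0]]'
python3 - <<'E'
from h import *
np.set_printoptions(precision=1,suppress=True)
stat()
t=snap('scene','s7.png');q=snap('top','t7.png')
a=cv2.resize(cv2.imread('pics/s7.png')[120:270,240:420],(720,600),interpolation=cv2.INTER_CUBIC)
cv2.imwrite('pics/c7.png',a)
P,R=tgt([0,8,66],59)
plan(P,R,5,0)
for r in ctrl.spot_point(t,'fallen_mid')[:1]:
        X=c2w(t,r['position']); print(round(r['score'],2),RL.inv().apply(X-C))
for r in ctrl.spot_point(q,'fallen_mid')[:1]:
        X=c2w(q,r['position']); print(round(r['score'],2),RL.inv().apply(X-C))
E
```

```text
t: 11.4
ee_pos: [547.6, 29.0, 69.1]
orientation: [-2.094, -0.325, 0.184]
ft_force: [-0.2, -0.6, -2.3]
width: 51.7
t 11.4 p [547.6  29.   69.1] lane grasp [ 2.4  8.5 74.7] rel rot deg [58.9 -0.2 -0.3] q [-0.3  0.9  1.6  0.8  1.5 -1.1] F [-0.2 -0.6 -2.3] w 51.7
total rot deg [0.1 0.3 0.2] world dp [-2.1 -1.1 -8.9] q [-0.3  0.9  1.6  0.8  1.5 -1.1] F [ 0.3  0.6 -2.8] w 51.6
[[0.000,0.001,0.001],[-0.5,1.6,0.8],0],
[[0.000,0.001,0.001],[-0.5,1.6,0.8],0],
[[0.000,0.001,0.001],[-0.5,1.6,0.8],0],
[[0.000,0.001,0.001],[-0.5,1.6,0.8],0],
[[0.000,0.001,0.001],[-0.5,1.6,0.8],0],
0.92 [-174.8 -289.7   26.5]
0.94 [ 4.3 17.  68.7]
```

View pics/c7.png

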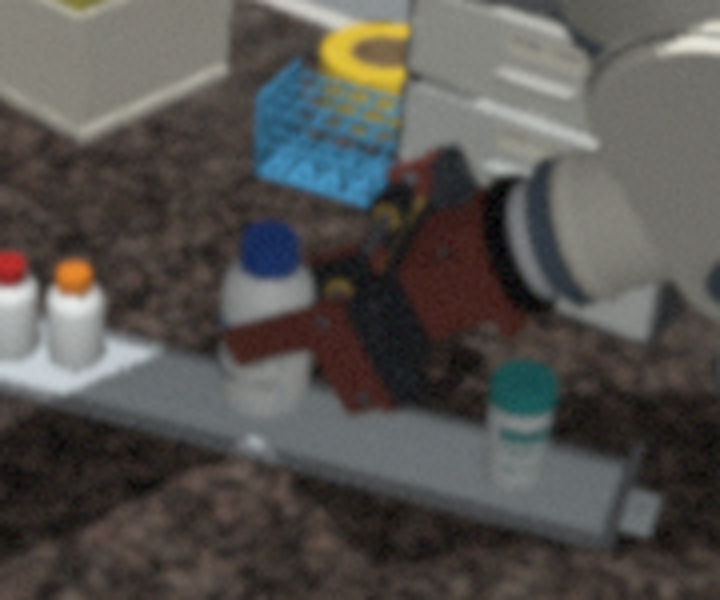

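```bash
python3 -m handwheel '[[[0,0,0],[-0.6,1.6,0.8],0],[[0,0,0],[-0.6,1.6,0.8],0],[[0,0,0],[-0.6,1.6,0.8],0],[[0,0,0],[-0.6,1.6,0.8],0],[[0,0,0],[0,0,0],0],[[0,0,0],[0,0,0],0],[[0,0,0],[0,0,0],0],[[0,0,0],[0,0,0],0],[[0,0,0],[0,0,0],0],[[0,0,0],[0,0,0],0]]'
python3 - <<'E'
from h import *
stat()
E
```

```text
t: 12.43
ee_pos: [545.8, 27.1, 62.3]
orientation: [-2.095, -0.326, 0.181]
ft_force: [0.5, -0.5, -1.7]
width: 51.3
t 12.43 p [545.8  27.1  62.3] lane grasp [ 0.1  7.2 68. ] rel rot deg [58.8 -0.1 -0.3] q [-0.36  0.91  1.62  0.75  1.45 -1.1 ] F [ 0.5 -0.5 -1.7] w 51.3
```

```bash
python3 -m handwheel '[[[0,0,0],[0,0.85,0.5],0],[[0,0,0],[0,0.85,0.5],0],[[0,0,0],[0,0.85,0.5],0],[[0,0,0],[0,0,0],0],[[0,0,0],[0,0,0],0],[[0,0,0],[0,0,0],0],[[0,0,0],[0,0,0],0],[[0,0,0],[0,0,0],0],[[0,0,0],[0,0,0],0],[[0,0,0],[0,0,0],0]]'
python3 - <<'E'
from h import *
stat()
E
```

```text
t: 13.27
ee_pos: [545.9, 27.1, 59.0]
orientation: [-2.095, -0.326, 0.181]
ft_force: [0.0, 0.0, -2.1]
width: 51.5
t 13.27 p [545.9  27.1  59. ] lane grasp [ 0.2  7.2 64.7] rel rot deg [58.8 -0.1 -0.4] q [-0.36  0.91  1.62  0.75  1.45 -1.1 ] F [ 0.   0.  -2.1] w 51.5
```

```bash
python3 -m handwheel '[[[0,0,0],[0,0.85,0.5],0],[[0,0,0],[0,0,0],0],[[0,0,0],[0,0,0],0],[[0,0,0],[0,0.85,0.5],0],[[0,0,0],[0,0,0],0],[[0,0,0],[0,0,0],0],[[0,0,0],[0,0,0],0],[[0,0,0],[0,0,0],0],[[0,0,0],[0,0,0],0],[[0,0,0],[0,0,0],0]]'
python3 - <<'E'
from h import *
stat()
E
```

```text
t: 14.1
ee_pos: [546.2, 27.3, 58.7]
orientation: [-2.092, -0.326, 0.181]
ft_force: [-0.8, -0.7, 0.6]
width: 51.2
t 14.1 p [546.2  27.3  58.7] lane grasp [ 0.5  7.3 64.4] rel rot deg [59.  -0.  -0.4] q [-0.36  0.92  1.61  0.75  1.45 -1.1 ] F [-0.8 -0.7  0.6] w 51.2
```

```bash
python3 -m handwheel '[[[0,0,0],[0,1,0.6],0],[[0,0,0],[0,1,0.6],0],[[0,0,0],[0,0,0],0],[[0,0,0],[0,0,0],0],[[0,0,0],[0,0,0],0.7],[[0,0,0],[0,0,0],0.75],[[0,0,0],[0,0,0],0.8],[[0,0,0],[0,0,0],0.9],[[0,0,0],[0,0,0],1],[[0,0,0],[0,0,0],1]]'
python3 - <<'E'
from h import *
stat()
snap('scene','s8.png');snap('wrist','w8.png')
a=cv2.resize(cv2.imread('pics/s8.png')[120:270,240:420],(480,400),interpolation=cv2.INTER_CUBIC)
b=cv2.resize(cv2.imread('pics/w8.png'),(320,240)); b=cv2.copyMakeBorder(b,0,160,0,0,cv2.BORDER_CONSTANT)
cv2.imwrite('pics/c8.png',np.hstack([a,b]))
E
```

```text
t: 14.93
ee_pos: [546.3, 27.6, 58.1]
orientation: [-2.089, -0.326, 0.181]
ft_force: [-0.1, 0.2, -0.3]
width: 86.0
t 14.93 p [546.3  27.6  58.1] lane grasp [ 0.7  7.5 63.8] rel rot deg [59.2 -0.  -0.4] q [-0.36  0.92  1.61  0.75  1.45 -1.1 ] F [-0.1  0.2 -0.3] w 86.0
```

View pics/c8.png

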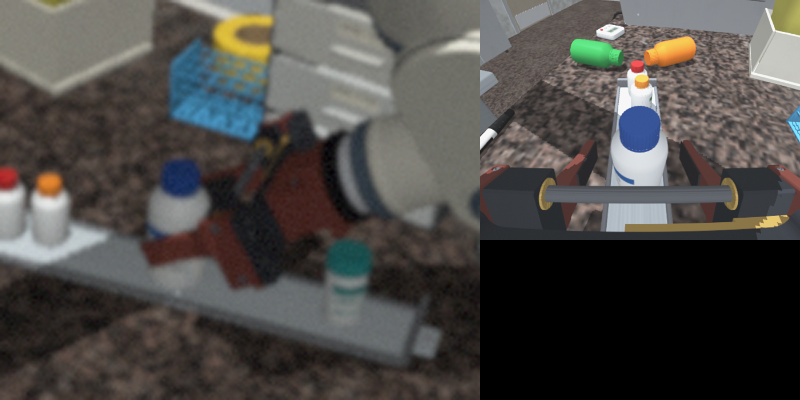

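```bash
python3 -m handwheel '[[[0,0,0],[0,0,-4],1],[[0,0,0],[0,0,-8],1],[[0,0,0],[0,0,-10],1],[[0,0,0],[0,0,-12],1],[[0,0,0],[0,0,-12],1],[[0,0,0],[0,0,-14],1],[[0,0,0],[0,0,-14],1],[[0,0,0],[0,0,-14],1],[[0,0,0],[0,-5,-14],1],[[0,0,0],[0,-10,-14],1]]'
python3 - <<'E'
from h import *
stat()
E
```

```text
t: 15.87
ee_pos: [576.0, -70.3, 135.5]
orientation: [-2.089, -0.324, 0.183]
ft_force: [0.2, 0.7, -0.3]
width: 87.8
t 15.87 p [576.  -70.3 135.5] lane grasp [-1.000e-01 -9.480e+01  1.412e+02] rel rot deg [59.2 -0.1 -0.3] q [-0.47  0.86  1.47  0.66  1.66 -1.02] F [ 0.2  0.7 -0.3] w 87.8
```

Clear of the bottle. I'll raise the arm out of the way and check the result.

```bash
python3 -m handwheel '[[[0,0,0],[0,-12,-12],1],[[0,0,0],[0,-15,-12],1],[[0,0,0],[0,-15,-12],1],[[0,0,0],[0,-15,-12],1],[[0,0,0],[0,-15,-12],1],[[0,0,0],[0,-12,-12],1],[[0,0,0],[0,-12,-8],1],[[0,0,0],[0,0,0],1],[[0,0,0],[0,0,0],1],[[0,0,0],[0,0,0],1]]'
python3 - <<'E'
from h import *
np.set_printoptions(precision=1,suppress=True)
stat()
for c in ['scene','wrist','top']:
    p=snap(c,c[0]+'9.png')
    for n in ['fallen_mid','vial_mid','small_bottle_1_mid']:
        for r in ctrl.spot_point(p,n)[:4]:
            X=RL.inv().apply(c2w(p,r['position'])-C)
            if abs(X[0])<60 and r['score']>.3: print(c,n,round(r['score'],2),X)
a=cv2.resize(cv2.imread('pics/s9.png')[120:270,200:380],(480,400),interpolation=cv2.INTER_CUBIC)
b=cv2.resize(cv2.imread('pics/w9.png'),(320,240)); b=cv2.copyMakeBorder(b,0,160,0,0,cv2.BORDER_CONSTANT)
cv2.imwrite('pics/c9.png',np.hstack([a,b]))
E
```

```text
t: 16.7
ee_pos: [584.5, -101.9, 273.3]
orientation: [-2.098, -0.321, 0.172]
ft_force: [0.2, 0.2, -0.6]
width: 87.5
t 16.7 p [ 584.5 -101.9  273.3] lane grasp [  -1.5 -127.4  279. ] rel rot deg [58.7  0.4 -0.1] q [-0.5  0.7  1.4  0.7  1.8 -0.9] F [ 0.2  0.2 -0.6] w 87.5
scene fallen_mid 0.73 [ 4.5 15.9 62.8]
scene vial_mid 0.62 [   3.4 -134.2   39.3]
scene small_bottle_1_mid 0.6 [  4.6 133.5  35.2]
wrist fallen_mid 0.96 [-1.5 16.7 59.7]
wrist vial_mid 0.96 [   2.5 -134.8   35.4]
wrist small_bottle_1_mid 0.61 [  3.9 133.6  32.4]
top fallen_mid 0.98 [ 0.9 16.5 55.8]
top vial_mid 0.75 [   4.6 -128.9   35.9]
top small_bottle_1_mid 0.55 [  5.1 136.2  33.6]
```

View pics/c9.png

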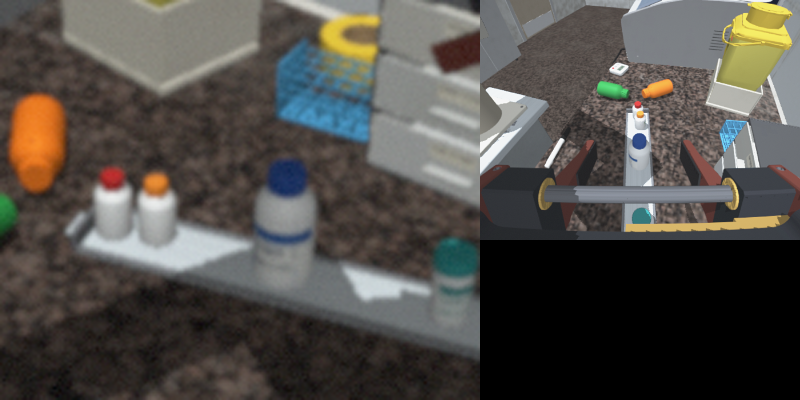

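View pics/t9.png

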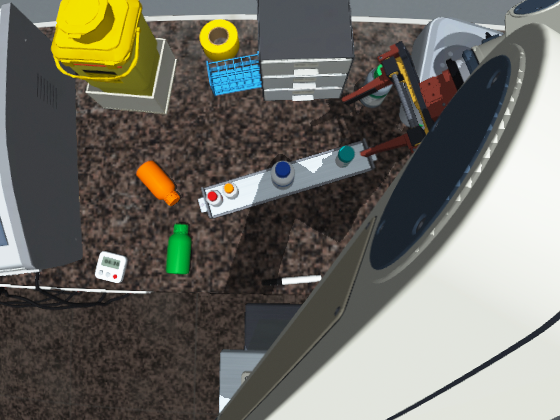

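```bash
python3 - <<'E'
from workcell import ctrl
print(ctrl.close_job())
E
```

```text
the job is handed in; nothing more can be done
None
```

I stood the fallen white bottle upright, cap up, on the lane floor between its neighbours and handed the job in at about 17 s of the 48 s allowed. I gripped it across the body with the tool tilted −31°, lifted it, turned it 90°, lowered it to contact at 30 N grip, released it and backed the arm clear.

**Bottle:** In the last pictures its mid-point is 56–63 mm above the worktop in the three views (59 mm expected when standing). It stands about 16 mm from the lane's origin towards +y and within about 5 mm of the lane's centre line.

**Neighbours:** The vial and the two small bottles still stand where they were, within the networks' error of a few mm. The second small bottle I checked only by eye. The orange and green look-alikes are where they were. I kept away from the blue one, but the arm hid it in the last top picture.

**Forces:** The wrist-force readings after each move never passed about 4 N, and the robot was touching nothing at hand-in.

**Disagreement:** While the bottle was still gripped, one scene detection locked on to another bottle in the scene, and I ignored it. No check failed.

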